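# Load a battery pack into a latched bay of the charging rack

## Robot

A 6-joint arm with a two-finger parallel gripper is mounted at the origin on the work surface. World frame = base frame: x ahead of the robot, y to its left, z up, the work surface at z = 0. Lengths are in m, angles in rad, forces in N, time in s.
With the tool pointing down it reaches from about 0.35 to 0.85 m from the base axis. Payload 8.1 kg.
Tool frame: the origin (TCP) lies between the finger pads; the fingertips stand 11 mm ahead of it and the grasp point (between the pads) lies 8 mm behind it (tips_ahead is the z of the fingertips in the tool frame, in m); z points along the fingers, y is the line along which they close (so a half turn about z gives the same grasp; the last joint's range is limited). The gripper opens to 93 mm and grips with 3 to 60 N. Pads are 15 mm wide; open, the fingers measure 128 mm over their backs; the gripper's body (75 mm by 188 mm) begins 65 mm behind the grasp point.
Start: joints at [-1.245, 0.13, 1.488, -0, 1.523, -0.085], TCP at [0.24, -0.55, 0.23] pointing down, gripper open.
Joint ranges: [-2.96, 2.96], [-0.89, 2.26], [0.02, 2.5], [-1.34, 4.48], [0, 2.73], [-2.66, 2.66]. Speed limits (rad/s): [2.39, 2.39, 2.79, 3.14, 3.14, 3.14].

## Interface

Orientations are given as a rotation vector (axis times angle).
In Python, from plant import read_state, read_camera, close_job, tips_ahead gives the robot as it stands. The module is installed in compiled form; this text tells all that it offers.
- The arm moves only by the tool move_arm, never from a script. Its argument "plan" is a list of rows, each a list of 7 numbers: the turn, a rotation vector about the tool's x, y, z in units of 6 degrees (1.0 is 6 degrees), then the shift along the tool's x, y, z in units of 25 mm (1.0 is 25 mm), then the finger opening in mm, from 0 to 93. A call has exactly 10 rows; each row shifts and turns the commanded pose from where the row before left it, along the tool's axes as they then stand; what a row does not reach is not made up. A row lasts 1/10 s, in which the tool goes at most 50 mm and 8.59 degrees, less where a joint would pass 70% of its speed; a pose out of reach is approached as far as the arm can. A call is refused whole if a number of a shift passes 1 or a number of a turn 1, either way. A call with a gripper value outside its range is refused whole. The fingers move at their own pace and stop on an object; "force" is the grip in N (left out, the last holds). Time passes only in rows, so rows that do not move let the fingers close, or fill a call up. It gives the time, the measured TCP pose, the force, the opening and the grip force at its end, in the units of the state.
- read_state(): the state, without advancing time (a new reading comes with each control period).
- read_camera(name): name is "scene" or "top"; returns a dict with "frame" (384x512x3 uint8, red, green, blue), "z_map" (384x512 float32, m along the optical axis (not along the pixel's ray), 0 where there is no reading), "fx", "fy", "cx", "cy" (pixels), "distortion" ([k1, k2, p1, p2, k3] as OpenCV has them; the pictures are not rectified), "rvec" (rotation vector, rad) and "tvec" (3), from world to camera coordinates, as OpenCV has them. Camera axes: x right, y down, z forward; pixel columns grow to the right and rows downward; lengths in m; the calibration is good to about 2 mm. A picture is of the moment at which its call begins.
- close_job(): hands the job in; it is judged then, once.
The state is a dict: "t": time; "q": joint angles; "dq": joint speeds; "joint_torque": joint torques, N m; "tool_pos": TCP position; "orientation": TCP orientation; "force": force on the tool from outside, world axes, zero at the start; "wrist_torque": the same for the moment, N m; "opening": finger opening in m; "gripper_force": force on a finger pad.
Only numpy, scipy, OpenCV 4.12 (cv2) and the standard library are available. Lean on these libraries where they do the work, as an engineer would, in place of code of your own. Each camera call takes 0.05 s, during which the arm holds its last target. There are 200 camera calls.

## Task

Load the battery pack that lies flat on the bench into the empty bay of the charging rack, without disturbing the loaded packs or the things on the bench. The bay's cheeks leave no room for fingers at the pack's sides, so first stand it on its contact end on the bench and let go, then take it again from above across its two broad faces. With its recess facing the bay's orange latch, push the latch back with the foot of the pack, lower it fully home so that the latch snaps back into the recess, and let go.

Things in the scene. Friction and masses are not known exactly. Their poses are not given: they have to be found in the camera images.
- pack_center (a point): Centre of the battery pack to load: block 104 x 64 x 48 mm, 0.26 to 0.43 kg, near-black, bright blue cap on one end (top when loaded), brass contacts in the other (contact end, foot). x: along the length to the contact end (cap at x = -52 mm); y: across the 64 mm width; z: through the 48 mm thickness, out of the recess face. Starts lying flat, z up, cap roughly to the robot's right.
- pack_foot (a point): Centre of the pack's contact end face, 52 mm from pack_center along x; axes as pack_center. Loaded, the pack stands on this face: x points down and z (recess) towards the latch. The bench round the pack's start place is clear for about 60 mm on every side: room to stand it up there.
- pack_recess (a point): Centre of the mouth of the latch recess in one broad face of the pack: a pocket 36 mm wide, 7 mm deep, 13 mm high (36 to 49 mm from the foot), with a shiny steel bottom; axes as pack_center. Above it (49 to 104 mm from the foot) both broad faces are plain and free to grip.
- bay_a_seat (a point): The empty bay: centre of its floor, where the pack's foot comes to rest, 14 mm above the bench. Any one of the three bays (84 mm apart) may be the empty one. z up; x from the latch side to the charger box behind; y along the row. Down here the pocket is 51 mm clear along x, 68 mm along y. The loaded pack stands centred on this point, its 48 mm thickness along x. Front and rear walls: see bay_a_mouth.
- bay_a_mouth (a point): Centre of the empty bay 60 mm above its floor, level with the tops of its two side cheeks (68 mm apart, 6 mm thick, sloping lips to 64 mm); axes as bay_a_seat. Front and rear walls are only 26 mm high, lips sloping outward to 31 mm; above them the bay is open to front and rear, bar the latch. The charger box behind begins 41 mm from the centre and is 32 mm high over the floor.
- latch (a joint): How far the empty bay's orange sliding latch is pushed back, m: 0 closed (held by its spring), at most 0.010. It slides level, away from the bay (bay -x). The spring resists with 2.7 N at 0, 5 N at 5.5 mm, and returns it. The nose is square: pressing down on it does not open it; it must be pushed sideways, 5.5 mm for a centred pack to pass.
- latch_nose (a point): Upper edge of the latch's nose tip. Closed, it is 18.5 mm from the bay centre (x = -18.5 mm), 46 mm over the floor; nose 24 mm wide, 8 mm thick (38 to 46 mm up); thumb ridge behind rises to 52 mm. A pack held 7 mm behind centre (+x) clears the nose; with its foot 33 to 36 mm over the floor it is below the nose, still above the walls; moving it on to the centre (-x) pushes the latch back.
- rack: Charging rack, fixed: 276 mm along the row, 180 mm deep, grey base tray, three bays, dark charger box along the back. Origin on the bench under the middle bay; axes as the bays.
- pack_b: A pack already loaded in another bay, upright, its top 118 mm above the bench; origin at its foot. To be left alone.
- pack_c: Another pack already loaded, as pack_b. To be left alone.
- grinder: Cordless angle grinder without battery, about 290 mm long and 120 mm high, on the bench beyond the pack; to be left alone.
- tape: Yellow tape measure, 66 x 40 x 64 mm; to be left alone.
- clamp: Blue-grey screw clamp lying on the right of the bench, about 200 x 110 x 20 mm; to be left alone.
- square: Try square with steel blade lying on the left of the bench, about 170 x 110 x 14 mm; to be left alone.
Not all that is in view belongs to the job. Leave any turquoise look-alike of the part that bears pack_center alone.

How it is judged:
On the way, in this order (a step that is already met when the one before it is completed fails the run):
1. the pack stands upright on the bench on its contact end, let go and still (angle between pack_center's own x axis and vertical above 3.05 rad and height (world z) of pack_center below 0.056 m and linear speed of pack below 0.03 m/s and contact force between the fingers and pack below 0.1 N), for 0.2 s.
2. the pack's foot is over the empty bay, still more than 12 mm above its floor, with the latch pushed back at least 2.5 mm (angle between pack_center's own x axis and vertical above 2.8 rad and x of pack_foot in the frame of bay_a_seat between -0.02 and 0.02 m and y of pack_foot in the frame of bay_a_seat between -0.012 and 0.012 m and z of pack_foot in the frame of bay_a_seat between 0.012 and 0.047 m and value of joint latch above 0.0025 m), for 0.1 s.
At the end, for the whole second after the job is handed in: The pack stands upright (within 0.06 rad) in the empty bay, contact end down on the bay floor (within 2.5 mm) and centred (3 mm along x, 4 mm along y); the latch has snapped back into its recess (open by less than 1.5 mm); the pack is released and still (angle between pack_center's own x axis and vertical above 3.08 rad and x of pack_foot in the frame of bay_a_seat between -0.003 and 0.003 m and y of pack_foot in the frame of bay_a_seat between -0.004 and 0.004 m and z of pack_foot in the frame of bay_a_seat below 0.0025 m and z of pack_center in the frame of bay_a_seat above 0.045 m and value of joint latch below 0.0015 m and linear speed of pack below 0.02 m/s and contact force between the fingers and pack below 0.1 N); the robot touches nothing.
It fails at once if a loaded pack is moved by more than 6 mm (distance of any of pack_b, pack_c from where it was at the start of the episode above 0.006 m).
It fails at once if the grinder, tape measure, clamp or square is moved by more than 20 mm (distance of any of grinder, tape, clamp, square from where it was at the start of the episode above 0.02 m).
It also fails if it takes over 51 s, if anything falls off the work surface, if the arm or the gripper's body presses on something with over 40 N, if the wrist force passes 120 N, or if a joint passes its speed limit or range.

## Working session

There is one attempt and no reset: what is moved stays moved. The work goes in short steps, Python scripts to look and compute and a tool call to move; the robot and the scene stay as the last step left them, time stands still between calls to the robot, and variables do not carry over. Pictures are saved under pics/ and viewed, at most 10 in all, crops included, and the job is handed in when it is done.

Besides the shell and the picture viewer there is one more tool, called after "Request:" by a JSON object that holds its "method" and its "body", one argument or row to a line. move_arm: Moves the arm, as the interface text tells. Its arguments: {"type":"object","properties":{"plan":{"type":"array","items":{"type":"array","items":{"type":"number"}}},"force":{"type":"number"}},"required":["plan"]}

```bash
mkdir -p pics; cat > h.py <<'E'
import numpy as np, cv2
from scipy.spatial.transform import Rotation as R
from plant import read_state, read_camera, close_job, tips_ahead
def cam(n):
    c=read_camera(n); c['K']=np.array([[c['fx'],0,c['cx']],[0,c['fy'],c['cy']],[0,0,1.]])
    c['D']=np.array(c['distortion'],float); c['R']=cv2.Rodrigues(np.array(c['rvec'],float))[0]; c['t']=np.array(c['tvec'],float); return c
def save(c,name,crop=None,s=1):
    f=c['frame'][:,:,::-1]
    if crop: x0,y0,x1,y1=crop; f=f[y0:y1,x0:x1]
    cv2.imwrite('pics/'+name,cv2.resize(f,None,fx=s,fy=s,interpolation=cv2.INTER_CUBIC))
def rays(c,px):
    u=cv2.undistortPoints(np.array(px,float).reshape(-1,1,2),c['K'],c['D']).reshape(-1,2)
    return np.c_[u,np.ones(len(u))]
def onplane(c,px,z):
    d=rays(c,px)@c['R']; o=-c['R'].T@c['t']
    return o+d*((z-o[2])/d[:,2])[:,None]
def depthpts(c,px):
    px=np.array(px,int); Z=c['z_map'][px[:,1],px[:,0]]
    return (rays(c,px)*Z[:,None]-c['t'])@c['R']
E
python3 - <<'E'
from h import *
for n in('scene','top'):
    c=cam(n); save(c,n+'0.png',s=1.5); print(n,-c['R'].T@c['t'],c['R'][2],c['fx'])
s=read_state(); print(s, tips_ahead)
E
```

```text
scene [0.85803793 0.33931498 1.01390348] [-0.37349932 -0.3763463  -0.84785713] 408.2378115750945
top [ 0.2109552  -0.04024975  1.65401849] [ 0.16073492 -0.01459044 -0.98688976] 479.9674730447579
{'t': 0.1, 'q': array([-1.24543726e+00,  1.31097872e-01,  1.48916362e+00, -6.96170228e-06,
        1.52298741e+00, -8.53988183e-02]), 'dq': array([-0.00119326, -0.00145562, -0.00270429,  0.00027605,  0.00038654,
        0.00096869]), 'joint_torque': array([ 8.93850411e-04, -5.61339605e+01, -4.93100309e+01,  7.70377717e-02,
        2.90238712e-02, -5.61485126e-05]), 'tool_pos': array([ 0.23944422, -0.54961708,  0.22868873]), 'orientation': array([-3.07395914e+00, -6.40355940e-01,  3.22070962e-04]), 'force': array([ 0.05895179, -0.60408708, -0.54954561]), 'wrist_torque': array([ 0.03710262, -0.02302986, -0.02478853]), 'gripper_force': 0.0, 'opening': 0.09243882310988742} 0.011
```

View pics/scene0.png

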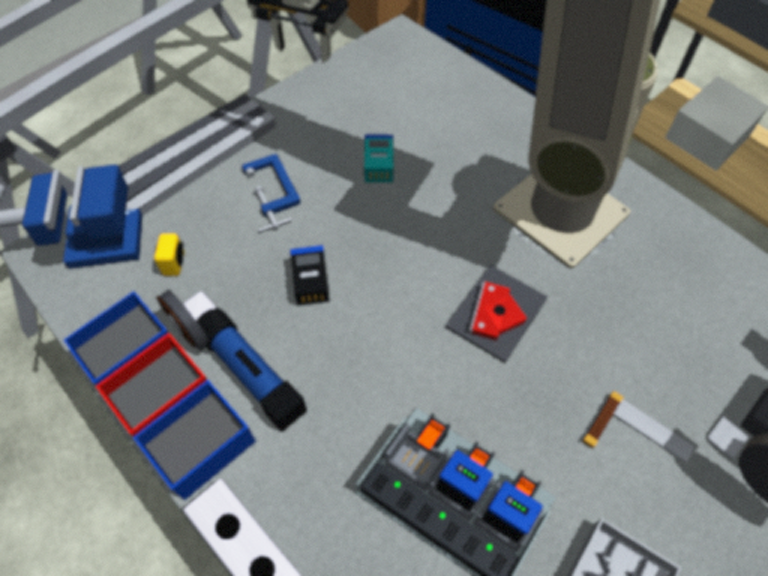

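View pics/top0.png

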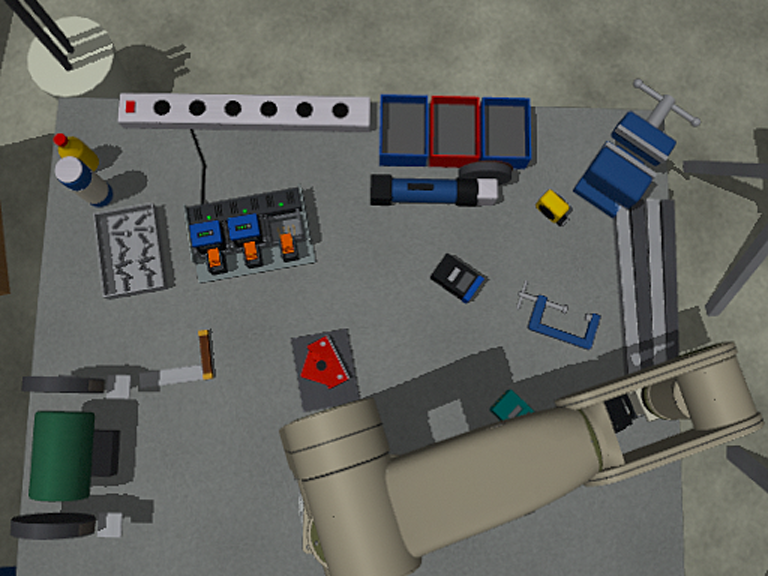

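Candidates: the near-black pack with the blue cap at scene (310,275)/1.5 and top (460,277)/1.5. The turquoise look-alike is at scene (378,158)/1.5 and top (512,405)/1.5, and the loaded packs are in the rack. I choose the black one. The empty bay is the one nearest the pack, at top (288,230)/1.5.

```bash
python3 - <<'E'
from h import *
v,u=np.mgrid[0:384,0:512]; px=np.c_[u.ravel(),v.ravel()]
ims=[]
for n,pc,in (('top',(307,185)),('scene',(207,183))):
    c=cam(n); P=depthpts(c,px); hsv=cv2.cvtColor(c['frame'],cv2.COLOR_RGB2HSV).reshape(-1,3)
    ok=c['z_map'].ravel()>0
    near=ok&(np.hypot(*(px-pc).T)<45)
    m=near&(P[:,2]>0.040)&(P[:,2]<0.056)
    print(n,'bench z',np.median(P[near&(P[:,2]<.02),2]),'top z',np.median(P[m,2]),m.sum())
    r=cv2.minAreaRect(P[m,:2].astype(np.float32)); print('pack',r); 
    blue=near&(hsv[:,0]>105)&(hsv[:,0]<125)&(hsv[:,1]>180)&(hsv[:,2]>100)&(P[:,2]>.04); print(' cap',P[blue].mean(0),blue.sum(),' centre mean',P[m].mean(0))
    m=ok&(P[:,2]>0.10)&(P[:,2]<0.128)&(hsv[:,0]>100)&(hsv[:,0]<130)&(hsv[:,1]>120)
    if n=='top': m&=(px[:,0]<200)&(px[:,1]>125)&(px[:,1]<190)
    else: m&=(px[:,0]>270)&(px[:,1]>280)
    k,lab,st,ce=cv2.connectedComponentsWithStats(m.reshape(384,512).astype(np.uint8))
    for i in range(1,k):
        if st[i,4]>100:
            q=P[lab.ravel()==i]; print('loaded',np.median(q[:,2]),q.mean(0),cv2.minAreaRect(q[:,:2].astype(np.float32)),st[i,4])
    m=ok&(hsv[:,0]>5)&(hsv[:,0]<16)&(hsv[:,1]>180)&(hsv[:,2]>120)&(P[:,2]>.03)&(P[:,0]>.3)
    k,lab,st,ce=cv2.connectedComponentsWithStats(m.reshape(384,512).astype(np.uint8))
    for i in range(1,k):
        if st[i,4]>30: q=P[lab.ravel()==i]; print('orange',ce[i],q.mean(0),q.min(0),q.max(0))
    if n=='top': ims.append(cv2.resize(c['frame'][150:220,270:350,::-1],(400,350),interpolation=2)); ims.append(cv2.resize(c['frame'][120:195,120:215,::-1],(400,350),interpolation=2))
    else: ims.append(cv2.resize(c['frame'][150:220,170:250,::-1],(400,350)))
cv2.imwrite('pics/crop1.png',cv2.resize(np.hstack(ims[:2]),(800,350)))
E
```

```text
top bench z -0.0005788889997610467 top z 0.04722173881028672 521
pack ((0.5085724592208862, -0.22643952071666718), (0.10249534994363785, 0.06548008322715759), 55.37024688720703)
 cap [ 0.48294078 -0.26189435  0.04736749] 70  centre mean [ 0.50788969 -0.22575531  0.04726107]
loaded 0.11756005751117231 [0.5971605  0.2517058  0.11766698] ((0.598407506942749, 0.2525481581687927), (0.05229014903306961, 0.06688979268074036), 13.232452392578125) 283
loaded 0.11805220988178886 [0.58052851 0.33464543 0.11746511] ((0.5819555521011353, 0.3351587653160095), (0.050077106803655624, 0.0677831843495369), 11.8258695602417) 287
orange [191.         161.48780488] [0.57662886 0.16258941 0.05924206] [0.5539443  0.14810583 0.04328424] [0.59690115 0.17828647 0.06988115]
orange [166.66666667 166.25      ] [0.55824289 0.24438958 0.06037408] [0.53897176 0.23095561 0.049165  ] [0.5780838  0.25859182 0.07194135]
orange [142.24324324 171.05405405] [0.54007053 0.32653724 0.06031405] [0.51902347 0.31244283 0.0480032 ] [0.56169363 0.33831775 0.0717018 ]
scene bench z 0.0002948525038333942 top z 0.04796221060506027 
[... 278 characters left out ...]
0.5994504690170288, 0.25164762139320374), (0.05112696439027786, 0.06676258891820908), 12.189021110534668) 643
loaded 0.1186214650569449 [0.58573021 0.33391012 0.117996  ] ((0.5832828283309937, 0.3331523537635803), (0.04977661371231079, 0.06628401577472687), 12.33321762084961) 670
orange [286.46192893 289.47715736] [0.57739122 0.16140408 0.06046332] [0.54838654 0.14699051 0.03507428] [0.59921679 0.17575443 0.07200495]
orange [319.53521127 303.8028169 ] [0.54622916 0.24112303 0.06191586] [0.53179691 0.2275516  0.04654018] [0.5547316  0.25261897 0.06870432]
orange [350.17105263 323.61842105] [0.52987141 0.32335409 0.0624097 ] [0.51695517 0.31077905 0.04534955] [0.53848048 0.33631466 0.07015517]
```

View pics/crop1.png

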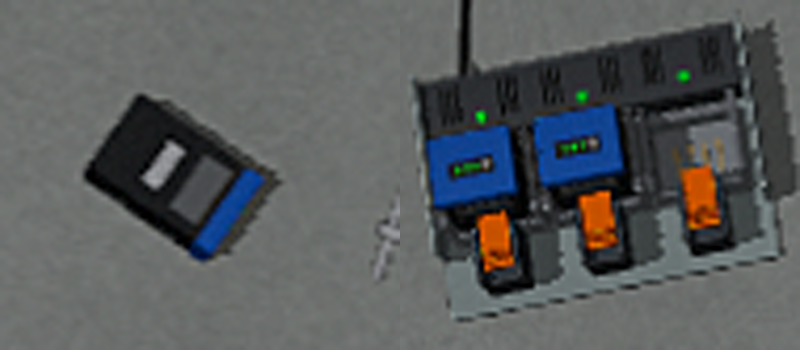

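```bash
cat >> h.py <<'E'
def tool(yaw_y,tilt=0):
    "tool down with y axis at yaw_y deg, then turned by tilt deg about tool y"
    a=np.radians(yaw_y); y=np.array([np.cos(a),np.sin(a),0]); z=np.array([0,0,-1.]); x=np.cross(y,z)
    return R.from_matrix(np.c_[x,y,z])*R.from_euler('y',tilt,degrees=True)
def rows(p1,R1,n,grip,turnn=None,p0=None,R0=None):
    s=read_state(); p0=np.array(s['tool_pos']) if p0 is None else p0; R0=R.from_rotvec(s['orientation']) if R0 is None else R0
    rv=(R0.inv()*R1).as_rotvec(); step=R.from_rotvec(rv/n); d=(np.array(p1)-p0)/n; Rc=R0; out=[]
    for i in range(n):
        out.append([*np.round(np.degrees(rv/n)/6,2),*np.round(Rc.inv().apply(d)/.025,2),grip]); Rc=Rc*step
    print('turn deg',np.degrees(rv).round(1),'shift mm',(1e3*(np.array(p1)-p0)).round(1))
    print(str([[float(v) for v in r] for r in out]).replace('], ','],\n'))
E
python3 - <<'E'
from h import *
rows([0.43,-0.34,0.16],tool(-34.5,55),10,93)
E
```

```text
turn deg [ 15.3  53.5 -29.5] shift mm [190.5 209.7 -69. ]
[[0.25, 0.89, -0.49, 1.03, -0.46, 0.28, 93.0],
[0.25, 0.89, -0.49, 1.03, -0.4, 0.38, 93.0],
[0.25, 0.89, -0.49, 1.0, -0.34, 0.49, 93.0],
[0.25, 0.89, -0.49, 0.97, -0.27, 0.59, 93.0],
[0.25, 0.89, -0.49, 0.92, -0.21, 0.68, 93.0],
[0.25, 0.89, -0.49, 0.86, -0.14, 0.77, 93.0],
[0.25, 0.89, -0.49, 0.79, -0.08, 0.85, 93.0],
[0.25, 0.89, -0.49, 0.71, -0.02, 0.92, 93.0],
[0.25, 0.89, -0.49, 0.62, 0.04, 0.99, 93.0],
[0.25, 0.89, -0.49, 0.52, 0.1, 1.04, 93.0]]
```

Request:
{"method": "move_arm", "body": {
  "plan": [
    [0.25,0.89,-0.49,1.0,-0.46,0.28,93],
    [0.25,0.89,-0.49,1.0,-0.4,0.38,93],
    [0.25,0.89,-0.49,1.0,-0.34,0.49,93],
    [0.25,0.89,-0.49,0.97,-0.27,0.59,93],
    [0.25,0.89,-0.49,0.92,-0.2,0.68,93],
    [0.25,0.89,-0.49,0.86,-0.14,0.77,93],
    [0.25,0.89,-0.49,0.79,-0.08,0.85,93],
    [0.25,0.89,-0.49,0.71,0,0.92,93],
    [0.25,0.89,-0.49,0.62,0.04,1.0,93],
    [0.25,0.89,-0.49,0.52,0.1,1.0,93]
  ],
  "force": 50
}}

```text
t: 1.2
tool_pos: [0.4294, -0.3422, 0.1603]
orientation: [-2.179, -1.148, -1.138]
force: [-0.6, -0.3, 0.8]
opening: 0.093
gripper_force: 0.0
```

```bash
python3 - <<'E'
from h import *
s=read_state(); print(s['q'],s['tool_pos'],R.from_rotvec(s['orientation']).as_matrix().round(3))
rows([0.458,-0.3005,0.085],tool(-34.5,55),10,93)
E
```

```text
[-1.23747557  0.44703349  1.54063323  0.74354487  1.78107367 -0.72044725] [ 0.42939239 -0.34221758  0.16029802] [[ 0.322  0.823  0.468]
 [ 0.475 -0.568  0.672]
 [ 0.819  0.005 -0.574]]
turn deg [0.3 0.  0.2] shift mm [ 28.6  41.7 -75.3]
[[0.0, 0.0, 0.0, -0.13, -0.0, 0.34, 93.0],
[0.0, 0.0, 0.0, -0.13, -0.0, 0.34, 93.0],
[0.0, 0.0, 0.0, -0.13, -0.0, 0.34, 93.0],
[0.0, 0.0, 0.0, -0.13, -0.0, 0.34, 93.0],
[0.0, 0.0, 0.0, -0.13, -0.0, 0.34, 93.0],
[0.0, 0.0, 0.0, -0.13, -0.0, 0.34, 93.0],
[0.0, 0.0, 0.0, -0.13, -0.0, 0.34, 93.0],
[0.0, 0.0, 0.0, -0.13, -0.0, 0.34, 93.0],
[0.0, 0.0, 0.0, -0.13, -0.0, 0.34, 93.0],
[0.0, 0.0, 0.0, -0.13, -0.0, 0.34, 93.0]]
```

Request:
{"method": "move_arm", "body": {
  "plan": [
    [0.05,0,0.03,-0.26,0,0.68,93],
    [0,0,0,-0.26,0,0.68,93],
    [0,0,0,-0.26,0,0.68,93],
    [0,0,0,-0.26,0,0.68,93],
    [0,0,0,-0.26,0,0.68,93],
    [0,0,0,0,0,0,93],
    [0,0,0,0,0,0,93],
    [0,0,0,0,0,0,93],
    [0,0,0,0,0,0,93],
    [0,0,0,0,0,0,93]
  ]
}}

```text
t: 2.2
tool_pos: [0.4577, -0.3017, 0.0855]
orientation: [-2.181, -1.145, -1.129]
force: [-0.1, 0.6, 0.4]
opening: 0.0933
gripper_force: 0.0
```

```bash
python3 - <<'E'
from h import *
s=read_state(); print(s['q'],s['tool_pos'],s['force'])
c=cam('scene'); 
a=c['frame'][110:230,150:290]; cv2.imwrite('pics/pre.png',cv2.resize(a[:,:,::-1],(700,600),interpolation=2))
rows([0.504,-0.233,0.021],tool(-34.5,55),6,93)
E
```

```text
[-1.16983285  0.50687073  1.61863686  0.76217624  1.639825   -0.76795289] [ 0.45768223 -0.30167748  0.0854794 ] [-0.13185313  0.64775389  0.42522227]
turn deg [ 0.   0.2 -0.1] shift mm [ 46.4  68.5 -64.4]
[[0.0, 0.01, -0.0, -0.03, -0.0, 0.7, 93.0],
[0.0, 0.01, -0.0, -0.03, -0.0, 0.7, 93.0],
[0.0, 0.01, -0.0, -0.03, -0.0, 0.7, 93.0],
[0.0, 0.01, -0.0, -0.03, -0.0, 0.7, 93.0],
[0.0, 0.01, -0.0, -0.03, -0.0, 0.7, 93.0],
[0.0, 0.01, -0.0, -0.03, -0.0, 0.7, 93.0]]
```

View pics/pre.png

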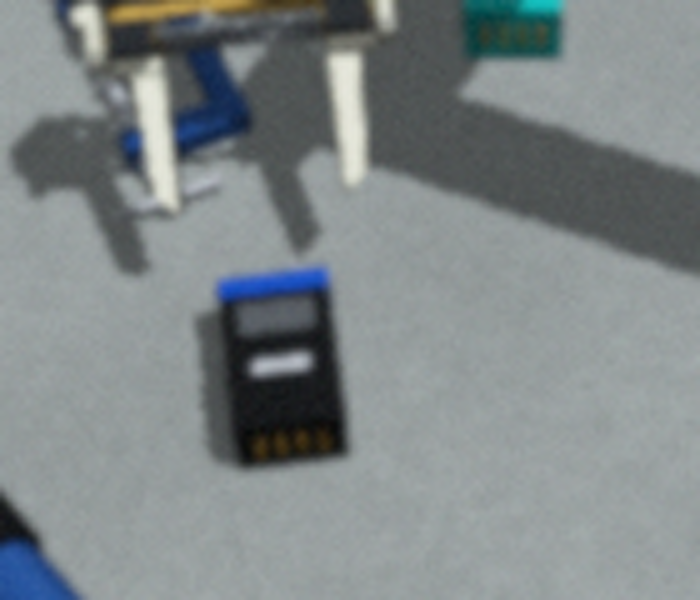

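The open fingers, with tips at crop (175,210) and (352,185), straddle the pack's width in line with it. The cap (275,285) is towards the gripper and the brass contacts (290,440) are away from it.

Request:
{"method": "move_arm", "body": {
  "plan": [
    [0,0.02,0,-0.03,0,0.7,93],
    [0,0.02,0,-0.03,0,0.7,93],
    [0,0,0,-0.03,0,0.7,93],
    [0,0,0,-0.03,0,0.7,93],
    [0,0,0,-0.03,0,0.7,93],
    [0,0,0,-0.03,0,0.7,93],
    [0,0,0,0,0,0,50],
    [0,0,0,0,0,0,50],
    [0,0,0,0,0,0,50],
    [0,0,0,0,0,0,50]
  ],
  "force": 50
}}

```text
t: 3.25
tool_pos: [0.505, -0.2332, 0.0216]
orientation: [-2.178, -1.144, -1.133]
force: [0.6, -0.2, -0.3]
opening: 0.0655
gripper_force: 0.0
```

```bash
python3 - <<'E'
from h import *
s=read_state(); p=s['tool_pos'];print(p,s['opening'],s['gripper_force'],s['force'])
# lift 70mm then stand
rows(p+[0,0,.07],tool(-34.5,55),5,50)
rows(p+[0.02,0.03,.12],tool(-34.5,-35),16,50,p0=p+[0,0,.07],R0=tool(-34.5,55))
E
```

```text
[ 0.50498022 -0.23322474  0.02155755] 0.06547118442511565 0.0 [ 0.62100486 -0.21906717 -0.33227159]
turn deg [ 0.  -0.  -0.1] shift mm [ 0.  0. 70.]
[[0.0, -0.0, -0.0, 0.46, -0.0, -0.32, 50.0],
[0.0, -0.0, -0.0, 0.46, -0.0, -0.32, 50.0],
[0.0, -0.0, -0.0, 0.46, -0.0, -0.32, 50.0],
[0.0, -0.0, -0.0, 0.46, -0.0, -0.32, 50.0],
[0.0, -0.0, -0.0, 0.46, -0.0, -0.32, 50.0]]
turn deg [ -0. -90.  -0.] shift mm [20. 30. 50.]
[[-0.0, -0.94, -0.0, 0.15, -0.0, 0.0, 50.0],
[-0.0, -0.94, -0.0, 0.15, -0.0, -0.01, 50.0],
[-0.0, -0.94, -0.0, 0.15, -0.0, -0.03, 50.0],
[-0.0, -0.94, -0.0, 0.15, -0.0, -0.04, 50.0],
[-0.0, -0.94, -0.0, 0.14, -0.0, -0.06, 50.0],
[-0.0, -0.94, -0.0, 0.14, -0.0, -0.07, 50.0],
[-0.0, -0.94, -0.0, 0.13, -0.0, -0.08, 50.0],
[-0.0, -0.94, -0.0, 0.12, -0.0, -0.1, 50.0],
[-0.0, -0.94, -0.0, 0.11, -0.0, -0.11, 50.0],
[-0.0, -0.94, -0.0, 0.1, -0.0, -0.12, 50.0],
[-0.0, -0.94, -0.0, 0.09, -0.0, -0.13, 50.0],
[-0.0, -0.94, -0.0, 0.07, -0.0, -0.13, 50.0],
[-0.0, -0.94, -0.0, 0.06, -0.0, -0.14, 50.0],
[-0.0, -0.94, -0.0, 0.05, -0.0, -0.15, 50.0],
[-0.0, -0.94, -0.0, 0.03, -0.0, -0.15, 50.0],
[-0.0, -0.94, -0.0, 0.02, -0.0, -0.15, 50.0]]
```

Request:
{"method": "move_arm", "body": {
  "plan": [
    [0,0,0,0,0,0,50],
    [0,0,0,0,0,0,50],
    [0,0,0,0,0,0,50],
    [0,0,0,0,0,0,50],
    [0,0,0,0.2,0,-0.14,50],
    [0,0,0,0.46,0,-0.32,50],
    [0,0,0,0.46,0,-0.32,50],
    [0,0,0,0.46,0,-0.32,50],
    [0,0,0,0.46,0,-0.32,50],
    [0,0,0,0.26,0,-0.18,50]
  ],
  "force": 50
}}

```text
t: 4.25
tool_pos: [0.5055, -0.2326, 0.093]
orientation: [-2.177, -1.145, -1.133]
force: [1.0, -1.1, -3.9]
opening: 0.0635
gripper_force: 50.0
```

Request:
{"method": "move_arm", "body": {
  "plan": [
    [0,-0.94,0,0.15,0,0,50],
    [0,-0.94,0,0.15,0,0,50],
    [0,-0.94,0,0.15,0,-0.03,50],
    [0,-0.94,0,0.15,0,-0.04,50],
    [0,-0.94,0,0.14,0,-0.06,50],
    [0,-0.94,0,0.14,0,-0.07,50],
    [0,-0.94,0,0.13,0,-0.08,50],
    [0,-0.94,0,0.12,0,-0.1,50],
    [0,-0.94,0,0.11,0,-0.11,50],
    [0,-0.94,0,0.1,0,-0.12,50]
  ]
}}

```text
t: 5.25
tool_pos: [0.5179, -0.213, 0.1231]
orientation: [2.771, 1.455, -0.038]
force: [-0.2, 0.4, -4.7]
opening: 0.0636
gripper_force: 50.0
```

Request:
{"method": "move_arm", "body": {
  "plan": [
    [0,-0.94,0,0,0,0,50],
    [0,-0.94,0,0,0,0,50],
    [0,-0.94,0,0,0,0,50],
    [0,-0.94,0,0,0,0,50],
    [0,-0.94,0,0,0,0,50],
    [0,-0.9,0,0,0,0,50],
    [0,0,0,0,0,0,50],
    [0,0,0,0,0,0,50],
    [0,0,0,0,0,0,50],
    [0,0,0,0,0,0,50]
  ]
}}

```text
t: 6.25
tool_pos: [0.5179, -0.2142, 0.1229]
orientation: [2.442, 1.282, -0.767]
force: [0.6, 0.4, -4.4]
opening: 0.0638
gripper_force: 50.0
```

```bash
python3 - <<'E'
from h import *
s=read_state(); p=s['tool_pos'];print(s['q'],p,s['opening'],s['force']); print(R.from_rotvec(s['orientation']).as_matrix().round(3))
c=cam('scene'); t=cam('top')
a=cv2.resize(c['frame'][110:220,150:260,::-1],(400,400),interpolation=2)
b=cv2.resize(t['frame'][140:220,260:340,::-1],(400,400),interpolation=2)
cv2.imwrite('pics/stand.png',np.hstack([a,b]))
E
```

```text
[-0.14611951  0.36934068  1.53344236 -0.53794911  1.54263375  0.55788004] [ 0.51791449 -0.21418007  0.12294763] 0.06381085247590897 [ 0.62290656  0.43055982 -4.39658683]
[[ 0.466  0.823 -0.325]
 [ 0.676 -0.568 -0.47 ]
 [-0.571 -0.001 -0.821]]
```

View pics/stand.png

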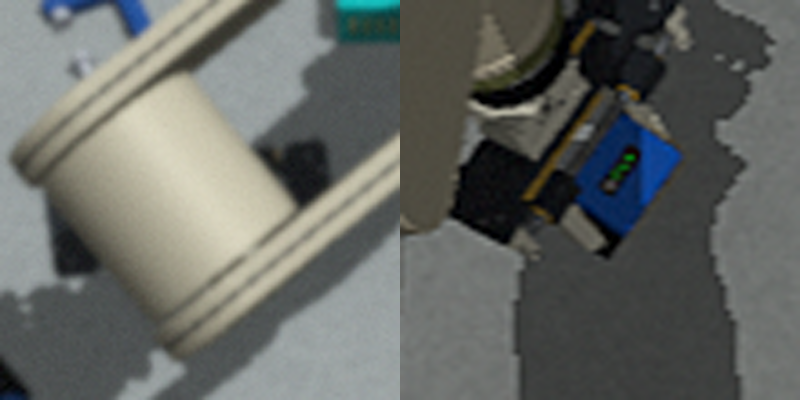

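The pack hangs upright with its blue cap up: the right crop shows the cap at (635,170), and the fingers are on its narrow sides. Lowering to the bench.

Request:
{"method": "move_arm", "body": {
  "plan": [
    [0,-0.03,0,0.17,0,0.24,50],
    [0,0,0,0.17,0,0.24,50],
    [0,0,0,0.17,0,0.24,50],
    [0,0,0,0.17,0,0.24,50],
    [0,0,0,0.17,0,0.24,50],
    [0,0,0,0.17,0,0.24,50],
    [0,0,0,0.17,0,0.24,50],
    [0,0,0,0.1,0,0.14,50],
    [0,0,0,0.02,0,0.03,50],
    [0,0,0,0,0,0,50]
  ]
}}

```text
t: 7.35
tool_pos: [0.5179, -0.2132, 0.0653]
orientation: [2.438, 1.283, -0.774]
force: [0.2, 0.3, -2.5]
opening: 0.064
gripper_force: 50.0
```

Request:
{"method": "move_arm", "body": {
  "plan": [
    [0,0,0,0.02,0,0.03,50],
    [0,0,0,0.02,0,0.03,50],
    [0,0,0,0,0,0,50],
    [0,0,0,0,0,0,50],
    [0,0,0,0,0,0,50],
    [0,0,0,0,0,0,50],
    [0,0,0,0,0,0,50],
    [0,0,0,0,0,0,50],
    [0,0,0,0,0,0,50],
    [0,0,0,0,0,0,50]
  ]
}}

```text
t: 8.35
tool_pos: [0.5179, -0.2133, 0.0636]
orientation: [2.438, 1.283, -0.773]
force: [0.1, 0.2, -3.8]
opening: 0.0636
gripper_force: 50.0
```

Request:
{"method": "move_arm", "body": {
  "plan": [
    [0,0,0,0.02,0,0.03,50],
    [0,0,0,0,0,0,50],
    [0,0,0,0.02,0,0.03,50],
    [0,0,0,0,0,0,50],
    [0,0,0,0.01,0,0.01,50],
    [0,0,0,0,0,0,50],
    [0,0,0,0,0,0,50],
    [0,0,0,0,0,0,50],
    [0,0,0,0,0,0,50],
    [0,0,0,0,0,0,50]
  ]
}}

```text
t: 9.35
tool_pos: [0.5179, -0.2133, 0.0614]
orientation: [2.438, 1.283, -0.773]
force: [-0.4, 0.6, -4.8]
opening: 0.0638
gripper_force: 50.0
```

Request:
{"method": "move_arm", "body": {
  "plan": [
    [0,0,0,0.01,0,0.02,50],
    [0,0,0,0,0,0,50],
    [0,0,0,0.01,0,0.02,50],
    [0,0,0,0,0,0,50],
    [0,0,0,0,0,0,50],
    [0,0,0,0,0,0,50],
    [0,0,0,0,0,0,50],
    [0,0,0,0,0,0,50],
    [0,0,0,0,0,0,50],
    [0,0,0,0,0,0,50]
  ]
}}

```text
t: 10.35
tool_pos: [0.5178, -0.2134, 0.0603]
orientation: [2.438, 1.283, -0.773]
force: [0.0, 0.1, -3.0]
opening: 0.0636
gripper_force: 50.0
```

Request:
{"method": "move_arm", "body": {
  "plan": [
    [0,0,0,0.01,0,0.02,50],
    [0,0,0,0,0,0,50],
    [0,0,0,0.01,0,0.02,50],
    [0,0,0,0,0,0,50],
    [0,0,0,0,0,0,50],
    [0,0,0,0,0,0,50],
    [0,0,0,0,0,0,50],
    [0,0,0,0,0,0,50],
    [0,0,0,0,0,0,50],
    [0,0,0,0,0,0,50]
  ]
}}

```text
t: 11.35
tool_pos: [0.5177, -0.2135, 0.0594]
orientation: [2.438, 1.282, -0.773]
force: [-1.2, 2.2, 1.6]
opening: 0.0637
gripper_force: 50.0
```

Contact felt. Releasing and backing off along the tool.

Request:
{"method": "move_arm", "body": {
  "plan": [
    [0,0,0,0,0,0,66],
    [0,0,0,0,0,0,75],
    [0,0,0,0,0,0,93],
    [0,0,0,0,0,0,93],
    [0,0,0,0,0,0,93],
    [0,0,0,0,0,0,93],
    [0,0,0,0,0,0,93],
    [0,0,0,0,0,0,93],
    [0,0,0,0,0,0,93],
    [0,0,0,0,0,-0.3,93]
  ]
}}

```text
t: 12.35
tool_pos: [0.5192, -0.21, 0.0647]
orientation: [2.439, 1.283, -0.776]
force: [-0.7, -0.5, -0.9]
opening: 0.0928
gripper_force: 0.0
```

Request:
{"method": "move_arm", "body": {
  "plan": [
    [0,0,0,0,0,-0.6,93],
    [0,0,0,0,0,-1,93],
    [0,0,0,0,0,-1,93],
    [0,0,0,0,0,-1,93],
    [0,0,0,0,0,-1,93],
    [0,0.9,0,0,0,-0.5,93],
    [0,0.9,0,0,0,-0.5,93],
    [0,0.9,0,0,0,0,93],
    [0,0.9,0,0,0,0,93],
    [0,0.9,0,0,0,0,93]
  ]
}}

```text
t: 13.35
tool_pos: [0.5667, -0.1439, 0.1829]
orientation: [2.717, 1.431, -0.186]
force: [-0.0, -0.8, -0.9]
opening: 0.0928
gripper_force: 0.0
```

```bash
python3 - <<'E'
from h import *
s=read_state(); p=s['tool_pos'];print(s['q'],p,s['opening'],s['force']); print(R.from_rotvec(s['orientation']).as_matrix().round(3))
v,u=np.mgrid[0:384,0:512]; px=np.c_[u.ravel(),v.ravel()]
ims=[]
for n in ('top','scene'):
    c=cam(n); P=depthpts(c,px); hsv=cv2.cvtColor(c['frame'],cv2.COLOR_RGB2HSV).reshape(-1,3)
    m=(c['z_map'].ravel()>0)&(hsv[:,0]>105)&(hsv[:,0]<130)&(hsv[:,1]>150)&(abs(P[:,2]-.104)<.006)&(np.hypot(P[:,0]-.51,P[:,1]+.22)<.1)
    if m.sum()>20: print(n,m.sum(),P[m].mean(0),np.median(P[m],0),cv2.minAreaRect(P[m,:2].astype(np.float32)))
    x0,y0=(265,140) if n=='top' else (150,90)
    ims.append(cv2.resize(c['frame'][y0:y0+100,x0:x0+100,::-1],(400,400),interpolation=2))
cv2.imwrite('pics/st2.png',np.hstack(ims))
E
```

```text
[-0.25524335  0.16702416  1.53999568 -0.13005878  1.48111511  0.36090313] [ 0.56667368 -0.14387113  0.18287491] 0.09276959299414145 [-0.03150862 -0.81440088 -0.91489472]
[[ 0.561  0.825 -0.077]
 [ 0.817 -0.566 -0.114]
 [-0.137  0.001 -0.991]]
top 215 [ 0.51652612 -0.20993268  0.1042164 ] [ 0.51590281 -0.21077247  0.10426049] ((0.5170177817344666, -0.20888695120811462), (0.04731391742825508, 0.06470328569412231), 56.98797607421875)
scene 178 [ 0.52419374 -0.20138855  0.10402145] [ 0.52505355 -0.20157566  0.10442635] ((0.5219188928604126, -0.20528854429721832), (0.04150525853037834, 0.062421973794698715), 57.33880615234375)
```

View pics/st2.png

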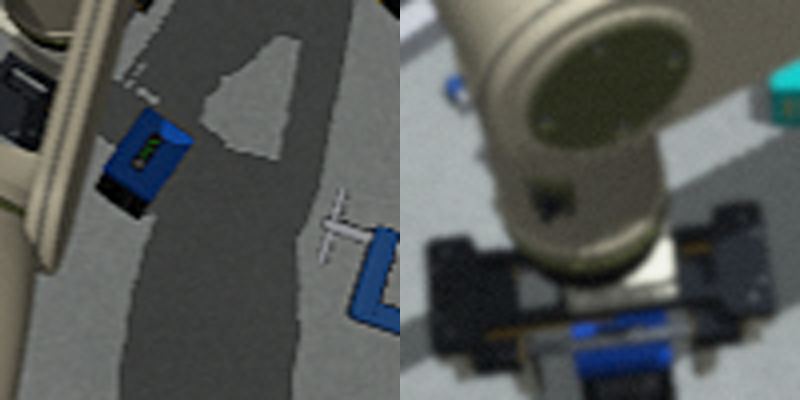

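The pack stands alone at about (0.518, -0.210). Its top is at z = 0.104 and the cap is at crop (150,145) in the top view. Next I turn the tool 90° above it.

```bash
python3 - <<'E'
from h import *
rows([0.518,-0.210,0.165],tool(-124,0),16,93)
E
```

```text
turn deg [ 6.3  6.2 89.2] shift mm [-47.8 -64.1 -18.1]
[[0.07, 0.06, 0.93, -0.19, -0.01, 0.07, 93.0],
[0.07, 0.06, 0.93, -0.19, 0.01, 0.07, 93.0],
[0.07, 0.06, 0.93, -0.19, 0.03, 0.07, 93.0],
[0.07, 0.06, 0.93, -0.19, 0.05, 0.07, 93.0],
[0.07, 0.06, 0.93, -0.18, 0.07, 0.07, 93.0],
[0.07, 0.06, 0.93, -0.17, 0.09, 0.06, 93.0],
[0.07, 0.06, 0.93, -0.17, 0.1, 0.06, 93.0],
[0.07, 0.06, 0.93, -0.16, 0.12, 0.06, 93.0],
[0.07, 0.06, 0.93, -0.14, 0.13, 0.06, 93.0],
[0.07, 0.06, 0.93, -0.13, 0.15, 0.06, 93.0],
[0.07, 0.06, 0.93, -0.12, 0.16, 0.06, 93.0],
[0.07, 0.06, 0.93, -0.1, 0.17, 0.05, 93.0],
[0.07, 0.06, 0.93, -0.08, 0.18, 0.05, 93.0],
[0.07, 0.06, 0.93, -0.07, 0.19, 0.05, 93.0],
[0.07, 0.06, 0.93, -0.05, 0.19, 0.05, 93.0],
[0.07, 0.06, 0.93, -0.03, 0.2, 0.05, 93.0]]
```

Request:
{"method": "move_arm", "body": {
  "plan": [
    [0.07,0.06,0.93,-0.19,0,0.07,93],
    [0.07,0.06,0.93,-0.19,0,0.07,93],
    [0.07,0.06,0.93,-0.19,0.03,0.07,93],
    [0.07,0.06,0.93,-0.19,0.05,0.07,93],
    [0.07,0.06,0.93,-0.18,0.07,0.07,93],
    [0.07,0.06,0.93,-0.17,0.09,0.06,93],
    [0.07,0.06,0.93,-0.17,0.1,0.06,93],
    [0.07,0.06,0.93,-0.16,0.12,0.06,93],
    [0.07,0.06,0.93,-0.14,0.13,0.06,93],
    [0.07,0.06,0.93,-0.13,0.15,0.06,93]
  ]
}}

```text
t: 14.45
tool_pos: [0.5357, -0.184, 0.1698]
orientation: [3.113, -0.018, -0.098]
force: [-1.0, -0.2, -0.1]
opening: 0.0929
gripper_force: 0.0
```

Request:
{"method": "move_arm", "body": {
  "plan": [
    [0.07,0.06,0.93,-0.12,0.16,0.06,93],
    [0.07,0.06,0.93,-0.1,0.17,0.05,93],
    [0.07,0.06,0.93,-0.08,0.18,0.05,93],
    [0.07,0.06,0.93,-0.07,0.19,0.05,93],
    [0.07,0.06,0.93,-0.05,0.19,0.05,93],
    [0.07,0.06,0.93,-0.03,0.2,0.05,93],
    [0,0,0,0,0,0,93],
    [0,0,0,0,0,0,93],
    [0,0,0,0,0,0,93],
    [0,0,0,0,0,0,93]
  ]
}}

```text
t: 15.45
tool_pos: [0.5175, -0.2081, 0.1628]
orientation: [-3.004, 0.916, 0.022]
force: [-0.8, -0.1, -0.2]
opening: 0.093
gripper_force: 0.0
```

```bash
python3 - <<'E'
from h import *
s=read_state(); print(s['q'],s['tool_pos']); print(R.from_rotvec(s['orientation']).as_matrix().round(3))
v,u=np.mgrid[0:384,0:512]; px=np.c_[u.ravel(),v.ravel()]
for n in ('top','scene'):
    c=cam(n); P=depthpts(c,px); hsv=cv2.cvtColor(c['frame'],cv2.COLOR_RGB2HSV).reshape(-1,3)
    m=(c['z_map'].ravel()>0)&(hsv[:,0]>105)&(hsv[:,0]<130)&(hsv[:,1]>150)&(abs(P[:,2]-.104)<.006)&(np.hypot(P[:,0]-.51,P[:,1]+.22)<.1)
    if m.sum()>20: print(n,m.sum(),P[m].mean(0),cv2.minAreaRect(P[m,:2].astype(np.float32)))
rows([0.518,-0.210,0.074],tool(-124,0),5,93)
E
```

```text
[-0.47301533  0.07140297  1.67438052 -0.00196164  1.40962623  1.68990252] [ 0.51750206 -0.2081213   0.16283442]
[[ 0.83  -0.558 -0.013]
 [-0.558 -0.83   0.005]
 [-0.013  0.004 -1.   ]]
top 137 [ 0.50599776 -0.20260834  0.10402795] ((0.5103906989097595, -0.2048945128917694), (0.048059165477752686, 0.046671316027641296), 55.48451232910156)
scene 163 [ 0.52591972 -0.20050878  0.10417508] ((0.5241084098815918, -0.20190760493278503), (0.03292611241340637, 0.061504799872636795), 56.84081268310547)
turn deg [0.2 0.8 0. ] shift mm [  0.6  -1.7 -88.8]
[[0.01, 0.03, 0.0, 0.02, 0.01, 0.71, 93.0],
[0.01, 0.03, 0.0, 0.02, 0.01, 0.71, 93.0],
[0.01, 0.03, 0.0, 0.02, 0.01, 0.71, 93.0],
[0.01, 0.03, 0.0, 0.02, 0.01, 0.71, 93.0],
[0.01, 0.03, 0.0, 0.01, 0.01, 0.71, 93.0]]
```

Request:
{"method": "move_arm", "body": {
  "plan": [
    [0.03,0.08,0,0.03,0.02,0.6,93],
    [0,0.08,0,0.03,0.02,0.6,93],
    [0,0,0,0.02,0,0.6,93],
    [0,0,0,0,0,0.6,93],
    [0,0,0,0,0,0.6,93],
    [0,0,0,0,0,0.55,93],
    [0,0,0,0,0,0,60],
    [0,0,0,0,0,0,60],
    [0,0,0,0,0,0,60],
    [0,0,0,0,0,0,60]
  ]
}}

```text
t: 16.55
tool_pos: [0.519, -0.2108, 0.075]
orientation: [3.003, -0.919, 0.008]
force: [0.1, -0.2, -0.3]
opening: 0.0653
gripper_force: 0.0
```

Request:
{"method": "move_arm", "body": {
  "plan": [
    [0,0,0,0,0,0,54],
    [0,0,0,0,0,0,51],
    [0,0,0,0,0,0,48],
    [0,0,0,0,0,0,40],
    [0,0,0,0,0,0,40],
    [0,0,0,0,0,0,40],
    [0,0,0,0,0,0,40],
    [0,0,0,0,0,0,40],
    [0,0,0,0,0,0,40],
    [0,0,0,0,0,0,40]
  ],
  "force": 55
}}

```text
t: 17.55
tool_pos: [0.5183, -0.2106, 0.0741]
orientation: [3.003, -0.919, 0.006]
force: [-1.5, -1.6, 3.6]
opening: 0.0482
gripper_force: 54.9
```

```bash
python3 - <<'E'
from h import *
s=read_state(); p=s['tool_pos']; print(s['q'],p,s['opening'],s['gripper_force'],s['force']); print(R.from_rotvec(s['orientation']).as_matrix().round(3))
E
```

```text
[-4.77191855e-01  1.48357936e-01  1.76227119e+00 -5.80964808e-04
  1.22727963e+00  1.68761256e+00] [ 0.51831224 -0.2105784   0.07414938] 0.048164997900094764 54.941840171813965 [-1.53074538 -1.59296799  3.55847338]
[[ 0.829 -0.56   0.003]
 [-0.56  -0.829 -0.002]
 [ 0.004  0.    -1.   ]]
```

```bash
python3 - <<'E'
from h import *
v,u=np.mgrid[0:384,0:512]; px=np.c_[u.ravel(),v.ravel()]
o=np.array([.617,.170]); yaw=np.radians(12); A=np.array([[np.cos(yaw),np.sin(yaw)],[-np.sin(yaw),np.cos(yaw)]])
for n in ('top','scene'):
    acc=[]
    for k in range(3):
        c=cam(n); P=depthpts(c,px); hsv=cv2.cvtColor(c['frame'],cv2.COLOR_RGB2HSV).reshape(-1,3)
        q=np.c_[(P[:,:2]-o)@A.T,P[:,2],hsv,px]; acc.append(q[(c['z_map'].ravel()>0)&(abs(q[:,0])<.12)&(q[:,1]>-.06)&(q[:,1]<.24)])
    q=np.vstack(acc)
    w=q[(abs(q[:,0])<.018)&(q[:,2]>.060)&(q[:,2]<.086)&(q[:,1]<.06)&~((q[:,3]<18)&(q[:,4]>150))]
    h,e=np.histogram(w[:,1],np.arange(-.05,.0601,.004)); print(n,'cheek pts y(mm):',dict(zip((e[:-1]*1e3+2).round().astype(int).tolist(),h.tolist())))
    for sgn in(-1,1):
        g=w[(abs(w[:,1]*sgn-.037)<.009)]; print('  cheek',sgn,len(g),g[:,1].mean(),np.percentile(g[:,1],[5,95]),np.median(g[:,2]))
    f=q[(abs(q[:,1])<.025)&(q[:,2]<.022)&(q[:,2]>.008)&(abs(q[:,0])<.035)]; print('  floor x',np.percentile(f[:,0],[2,98]),np.median(f[:,2]),len(f))
    g=q[(q[:,3]<18)&(q[:,3]>4)&(q[:,4]>170)&(q[:,5]>110)&(q[:,2]>.03)]
    for yc in(0,.084,.168):
        l=g[abs(g[:,1]-yc)<.02]; print('  latch',len(l),l[:,1].mean()-yc,np.percentile(l[:,1],[3,97])-yc,np.percentile(l[:,0],[2,98]))
    g=q[(q[:,2]>.11)&(q[:,2]<.126)&(q[:,3]>100)&(q[:,3]<130)]
    for yc in(.084,.168):
        l=g[abs(g[:,1]-yc)<.042]; print('  pack',len(l),np.percentile(l[:,0],[1,99]),np.percentile(l[:,1],[1,99])-yc)
    b=q[(abs(q[:,2]-.046)<.006)&(q[:,0]>.035)&(q[:,0]<.09)]; r=cv2.minAreaRect(b[:,:2].astype(np.float32)); print('  box',r, b[:,0].min())
E
```

```text
top cheek pts y(mm): {-48: 4, -44: 0, -40: 23, -36: 39, -32: 0, -28: 0, -24: 0, -20: 0, -16: 0, -12: 0, -8: 0, -4: 0, 0: 0, 4: 0, 8: 0, 12: 0, 16: 0, 20: 0, 24: 0, 28: 0, 32: 4, 36: 49, 40: 20, 44: 30, 48: 36, 52: 26, 56: 0}
  cheek -1 62 -0.03721698704931488 [-0.03997926 -0.03419625] 0.07525964056340827
  cheek 1 103 0.03902015580237154 [0.03427196 0.04551376] 0.07550089260174318
  floor x [-0.01959612  0.025366  ] 0.014629356541938716 456
  latch 257 0.0010001001685100719 [-0.01000172  0.01345598] [-0.06329963 -0.02147339]
  latch 230 0.0010039801764335221 [-0.00984975  0.01194566] [-0.06212312 -0.0238694 ]
  latch 229 0.0013155148858985666 [-0.00958653  0.01277824] [-0.06247712 -0.02302859]
  pack 819 [-0.02560164  0.02383031] [-0.03218623  0.03283778]
  pack 828 [-0.02505223  0.02432562] [-0.03176607  0.03407104]
  box ((0.06388316303491592, 0.08441029489040375), (0.0527958869934082, 0.27721384167671204), 0.16987201571464539) 0.03708578386258919
scene cheek pts y(mm): {-48: 5, -44: 0, -40: 37, -36: 93, -32: 37, -28: 0, -24: 0, -20: 0, -16: 0, -12: 0, -8: 0, -4: 0, 0: 0, 4: 0, 8: 0, 12: 0, 16: 0, 20: 0, 24: 0, 28: 0, 32: 15, 36: 71, 40: 46, 44: 58, 48: 37, 52: 0, 56: 0}
  cheek -1 167 -0.03600551527968688 [-0.03979972 -0.0334566 ] 0.0757488580146167
  cheek 1 190 0.03912981345568626 [0.03385193 0.04558011] 0.07694852804267337
  floor x [-0.02699096  0.02997754] 0.014351920300472176 1215
  latch 605 8.192753298377874e-05 [-0.01326193  0.01258027] [-0.06373373 -0.01953304]
  latch 228 0.00021541517814811784 [-0.01227308  0.01181702] [-0.0675742  -0.04688016]
  latch 243 0.000470907517620911 [-0.01127613  0.01294321] [-0.06689409 -0.04561906]
  pack 1884 [-0.02408622  0.02433816] [-0.03251099  0.03248732]
  pack 1958 [-0.02292551  0.02518122] [-0.03339741  0.03087906]
  box ((0.063592329621315, 0.08299223333597183), (0.2652740776538849, 0.05299714207649231), 89.80534362792969) 0.03664848835725025
```

Request:
{"method": "move_arm", "body": {
  "plan": [
    [0,0,0,0,0,-0.1,40],
    [0,0,0,0,0,-0.3,40],
    [0,0,0,0,0,-0.7,40],
    [0,0,0,0,0,-0.9,40],
    [0,0,0,0,0,-0.9,40],
    [0,0,0,0,0,-0.9,40],
    [0,0,0,0,0,-0.9,40],
    [0,0,0,0,0,-0.9,40],
    [0,0,0,0,0,0,40],
    [0,0,0,0,0,0,40]
  ]
}}

```text
t: 18.85
tool_pos: [0.5178, -0.21, 0.2136]
orientation: [3.003, -0.919, 0.005]
force: [-0.5, 0.5, -5.0]
opening: 0.0474
gripper_force: 54.9
```

```bash
python3 - <<'E'
from h import *
rows([0.626,0.172,0.214],tool(12,0),24,40)
E
```

```text
turn deg [ 2.00e-01 -1.00e-01 -1.36e+02] shift mm [108.2 382.    0.4]
[[0.0, -0.0, -0.94, -0.21, -0.63, -0.0, 40.0],
[0.0, -0.0, -0.94, -0.14, -0.65, -0.0, 40.0],
[0.0, -0.0, -0.94, -0.08, -0.66, -0.0, 40.0],
[0.0, -0.0, -0.94, -0.01, -0.66, -0.0, 40.0],
[0.0, -0.0, -0.94, 0.05, -0.66, -0.0, 40.0],
[0.0, -0.0, -0.94, 0.12, -0.65, -0.0, 40.0],
[0.0, -0.0, -0.94, 0.18, -0.64, -0.0, 40.0],
[0.0, -0.0, -0.94, 0.24, -0.62, -0.0, 40.0],
[0.0, -0.0, -0.94, 0.3, -0.59, -0.0, 40.0],
[0.0, -0.0, -0.94, 0.36, -0.56, -0.0, 40.0],
[0.0, -0.0, -0.94, 0.41, -0.52, -0.0, 40.0],
[0.0, -0.0, -0.94, 0.46, -0.47, -0.0, 40.0],
[0.0, -0.0, -0.94, 0.51, -0.43, -0.0, 40.0],
[0.0, -0.0, -0.94, 0.55, -0.38, -0.0, 40.0],
[0.0, -0.0, -0.94, 0.58, -0.32, -0.0, 40.0],
[0.0, -0.0, -0.94, 0.61, -0.26, -0.0, 40.0],
[0.0, -0.0, -0.94, 0.63, -0.2, -0.0, 40.0],
[0.0, -0.0, -0.94, 0.65, -0.14, -0.0, 40.0],
[0.0, -0.0, -0.94, 0.66, -0.07, -0.0, 40.0],
[0.0, -0.0, -0.94, 0.66, -0.01, -0.0, 40.0],
[0.0, -0.0, -0.94, 0.66, 0.06, -0.0, 40.0],
[0.0, -0.0, -0.94, 0.65, 0.12, -0.0, 40.0],
[0.0, -0.0, -0.94, 0.63, 0.19, -0.0, 40.0],
[0.0, -0.0, -0.94, 0.61, 0.25, -0.0, 40.0]]
```

Request:
{"method": "move_arm", "body": {
  "plan": [
    [0,0,-0.94,-0.21,-0.63,0,40],
    [0,0,-0.94,-0.14,-0.65,0,40],
    [0,0,-0.94,-0.08,-0.66,0,40],
    [0,0,-0.94,0,-0.66,0,40],
    [0,0,-0.94,0.05,-0.66,0,40],
    [0,0,-0.94,0.12,-0.65,0,40],
    [0,0,-0.94,0.18,-0.64,0,40],
    [0,0,-0.94,0.24,-0.62,0,40],
    [0,0,-0.94,0.3,-0.59,0,40],
    [0,0,-0.94,0.36,-0.56,0,40]
  ]
}}

```text
t: 19.85
tool_pos: [0.5625, -0.0498, 0.211]
orientation: [3.08, 0.616, -0.002]
force: [-0.4, -0.8, -3.9]
opening: 0.048
gripper_force: 54.9
```

Request:
{"method": "move_arm", "body": {
  "plan": [
    [0,0,-0.94,0.41,-0.52,0,40],
    [0,0,-0.94,0.46,-0.47,0,40],
    [0,0,-0.94,0.51,-0.43,0,40],
    [0,0,-0.94,0.55,-0.38,0,40],
    [0,0,-0.94,0.58,-0.32,0,40],
    [0,0,-0.94,0.61,-0.26,0,40],
    [0,0,-0.94,0.63,-0.2,0,40],
    [0,0,-0.94,0.65,-0.14,0,40],
    [0,0,-0.94,0.66,-0.07,0,40],
    [0,0,-0.94,0.66,0,0,40]
  ]
}}

```text
t: 20.85
tool_pos: [0.6088, 0.109, 0.2106]
orientation: [2.423, 1.998, -0.004]
force: [0.8, -0.0, -3.8]
opening: 0.0479
gripper_force: 54.9
```

Request:
{"method": "move_arm", "body": {
  "plan": [
    [0,0,-0.94,0.66,0.06,0,40],
    [0,0,-0.94,0.65,0.12,0,40],
    [0,0,-0.94,0.63,0.19,0,40],
    [0,0,-0.94,0.61,0.25,0,40],
    [0,0,0,0,0,0,40],
    [0,0,0,0,0,0,40],
    [0,0,0,0,0,0,40],
    [0,0,0,0,0,0,40],
    [0,0,0,0,0,0,40],
    [0,0,0,0,0,0,40]
  ]
}}

```text
t: 21.85
tool_pos: [0.6287, 0.1713, 0.2137]
orientation: [1.99, 2.426, 0.001]
force: [-0.3, 0.6, -3.1]
opening: 0.0477
gripper_force: 54.9
```

```bash
cat > look.py <<'E'
from h import *
import sys
s=read_state(); p=s['tool_pos']; M=R.from_rotvec(s['orientation']).as_matrix(); print(p,s['opening'],s['force'].round(1),'yaw y',np.degrees(np.arctan2(M[1,1],M[0,1])),'z',M[:,2].round(4))
o=np.array([.617,.170]); yaw=np.radians(12); A=np.array([[np.cos(yaw),np.sin(yaw)],[-np.sin(yaw),np.cos(yaw)]])
t=A@(p[:2]-o); foot=p[2]-.0742; print('tcp in bay',t*1e3,'foot over floor',(foot-.014)*1e3)
v,u=np.mgrid[0:384,0:512]; px=np.c_[u.ravel(),v.ravel()]
ims=[]
for n in ('top','scene'):
    c=cam(n); P=depthpts(c,px); q=np.c_[(P[:,:2]-o)@A.T-t,P[:,2]-foot]
    m=(c['z_map'].ravel()>0)&(abs(q[:,0])<.032)&(abs(q[:,1])<.042)&(q[:,2]>.004)&(q[:,2]<.1)
    print(n,m.sum(),'x%',np.percentile(q[m,0],[2,10,50,90,98]).round(4),'y%',np.percentile(q[m,1],[1,3,50,97,99]).round(4))
    for lo,hi in((.005,.03),(.03,.055),(.08,.1)):
        g=q[m&(q[:,2]>lo)&(q[:,2]<hi)]
        if len(g)>20:
            f=g[abs(g[:,1])<.025]; e=g[abs(g[:,0])<.018]
            print('   z',lo,hi,len(g),'|x face',np.median(f[:,0]).round(4),'y',np.percentile(g[:,1],[2,98]).round(4),'side face',np.median(e[:,1]).round(4) if len(e) else None,len(e))
    x0,y0=(150,100) if n=='top' else (240,220)
    ims.append(cv2.resize(c['frame'][y0:y0+100,x0:x0+100,::-1],(400,400),interpolation=2))
cv2.imwrite('pics/'+sys.argv[1],np.hstack(ims))
E
python3 look.py bay1.png
```

```text
[0.62872864 0.171301   0.21371685] 0.04772554415470676 [-0.3  0.6 -3.1] yaw y 11.288538805349276 z [ 0.0031 -0.0019 -1.    ]
tcp in bay [11.74283819 -1.16595393] foot over floor 125.51685316981897Traceback (most recent call last):
  File "look.py", line 11, in <module>
    print(n,m.sum(),'x%',np.percentile(q[m,0],[2,10,50,90,98]).round(4),'y%',np.percentile(q[m,1],[1,3,50,97,99]).round(4))
                         ~~~~~~~~~~~~~^^^^^^^^^^^^^^^^^^^^^^^^
    return _quantile_unchecked(
        a, q, axis, out, overwrite_input, method, keepdims, weights)
    return _ureduce(a,
                    func=_quantile_ureduce_func,
    ...<5 lines>...
                    overwrite_input=overwrite_input,
                    method=method)
    r = func(a, **kwargs)
    result = _quantile(arr,
                       quantiles=q,
    ...<2 lines>...
                       out=out,
                       weights=wgt)
    slices_having_nans = np.isnan(arr[-1, ...])
                                  ~~~^^^^^^^^^
IndexError: index -1 is out of bounds for axis 0 with size 0
```

```bash
sed -i "s/^    print(n,m.sum(),'x%'/    if m.sum()>20: print(n,m.sum(),'x%'/" look.py; python3 look.py bay1.png
```

```text
[0.62875316 0.17137    0.21374224] 0.04768832250828165 [-0.8  0.5 -3.4] yaw y 11.299146238525827 z [ 0.0032 -0.0019 -1.    ]
tcp in bay [11.78116179 -1.10355404] foot over floor 125.54224466919977
scene 176 x% [-0.0202 -0.0137  0.0199  0.0248  0.0253] y% [0.0147 0.0162 0.0322 0.0336 0.0337]
   z 0.005 0.03 51 |x face 0.0245 y [0.015  0.0333] side face 0.0326 18
   z 0.03 0.055 55 |x face 0.0245 y [0.0163 0.0333] side face 0.0326 20
   z 0.08 0.1 22 |x face nan y [0.028  0.0338] side face 0.0333 12
  return _methods._mean(a, axis=axis, dtype=dtype,
  ret = ret.dtype.type(ret / rcount)
```

View pics/bay1.png

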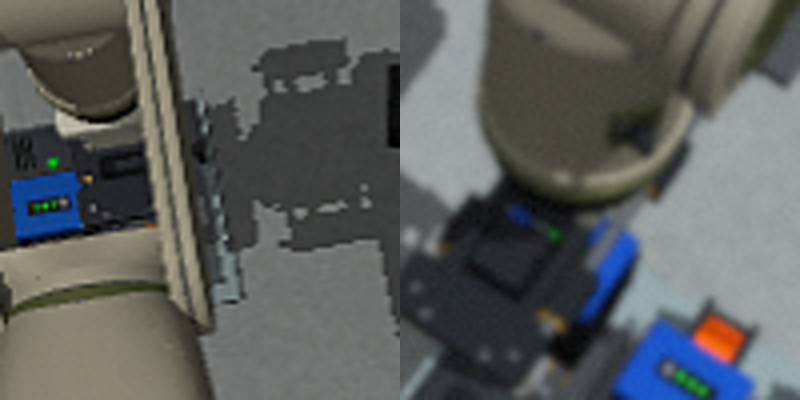

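The scene view shows the pack upright over the bay. The side face at +y and the rear face fit the expected in-hand pose to 0.6 mm, and the neighbouring pack (690,360) is clear.

Request:
{"method": "move_arm", "body": {
  "plan": [
    [0,0,-0.06,0.02,-0.06,0.2,40],
    [0,0,-0.06,0,-0.05,0.4,40],
    [0,0,0,0,0,0.4,40],
    [0,0,0,0,0,0.4,40],
    [0,0,0,0,0,0.4,40],
    [0,0,0,0,0,0.3,40],
    [0,0,0,0,0,0.1,40],
    [0,0,0,0,0,0,40],
    [0,0,0,0,0,0,40],
    [0,0,0,0,0,0,40]
  ]
}}

```text
t: 23.0
tool_pos: [0.6265, 0.1716, 0.1593]
orientation: [1.973, 2.439, 0.002]
force: [-0.1, 0.4, -4.3]
opening: 0.048
gripper_force: 54.9
```

```bash
python3 look.py bay2.png 2>/dev/null
```

```text
[0.62651287 0.17161379 0.15934762] 0.047985153092206696 [-0.1  0.4 -4.3] yaw y 12.056192898241012 z [ 0.0041 -0.0017 -1.    ]
tcp in bay [ 9.64051834 -0.39931295] foot over floor 71.14761900119179
scene 123 x% [-0.0191 -0.0134  0.0167  0.0245  0.025 ] y% [0.01   0.0169 0.0325 0.0335 0.0336]
   z 0.005 0.03 38 |x face 0.0244 y [0.0164 0.0333] side face 0.0326 15
   z 0.03 0.055 38 |x face 0.0245 y [-0.0014  0.0334] side face 0.0326 15
```

Request:
{"method": "move_arm", "body": {
  "plan": [
    [0,0,0,0,0,0.15,40],
    [0,0,0,0,0,0.15,40],
    [0,0,0,0,0,0.15,40],
    [0,0,0,0,0,0.15,40],
    [0,0,0,0,0,0.15,40],
    [0,0,0,0,0,0.15,40],
    [0,0,0,0,0,0,40],
    [0,0,0,0,0,0,40],
    [0,0,0,0,0,0,40],
    [0,0,0,0,0,0,40]
  ]
}}

```text
t: 24.1
tool_pos: [0.6263, 0.1715, 0.1364]
orientation: [1.973, 2.44, 0.001]
force: [-0.3, 0.1, -4.2]
opening: 0.0477
gripper_force: 54.9
```

```bash
python3 look.py bay3.png 2>/dev/null
```

```text
[0.62633312 0.17151908 0.13639343] 0.047724234417359054 [-0.3  0.1 -4.2] yaw y 12.061713012510733 z [ 0.0034 -0.0019 -1.    ]
tcp in bay [ 9.44500693 -0.45457643] foot over floor 48.19343326632109
scene 179 x% [-0.0282 -0.0186  0.0083  0.0235  0.0245] y% [0.0067 0.0189 0.0329 0.0396 0.0401]
   z 0.005 0.03 102 |x face 0.0234 y [0.0169 0.04  ] side face 0.0356 58
   z 0.03 0.055 32 |x face 0.0232 y [0.001  0.0334] side face 0.0328 14
```

Request:
{"method": "move_arm", "body": {
  "plan": [
    [0,0,0,0,0,0.15,40],
    [0,0,0,0,0,0.15,40],
    [0,0,0,0,0,0.15,40],
    [0,0,0,0,0,0.1,40],
    [0,0,0,0,0,0,40],
    [0,0,0,0,0,0,40],
    [0,0,0,0,0,0,40],
    [0,0,0,0,0,0,40],
    [0,0,0,0,0,0,40],
    [0,0,0,0,0,0,40]
  ]
}}

```text
t: 25.2
tool_pos: [0.6262, 0.1714, 0.1224]
orientation: [1.974, 2.44, 0.001]
force: [-0.3, -0.4, -4.7]
opening: 0.0476
gripper_force: 54.9
```

Request:
{"method": "move_arm", "body": {
  "plan": [
    [0,0,0,0,-0.06,0,40],
    [0,0,0,0,-0.06,0,40],
    [0,0,0,0,-0.06,0,40],
    [0,0,0,0,-0.06,0,40],
    [0,0,0,0,-0.06,0,40],
    [0,0,0,0,-0.06,0,40],
    [0,0,0,0,0,0,40],
    [0,0,0,0,0,0,40],
    [0,0,0,0,0,0,40],
    [0,0,0,0,0,0,40]
  ]
}}

```text
t: 26.2
tool_pos: [0.6176, 0.1696, 0.1224]
orientation: [1.973, 2.44, 0.001]
force: [4.9, 1.1, -5.9]
opening: 0.0474
gripper_force: 54.9
```

```bash
python3 look.py bay4.png 2>/dev/null
```

```text
[0.61757374 0.16961887 0.12242617] 0.047425860280620784 [ 4.9  1.1 -5.9] yaw y 12.058481078326814 z [ 0.0033 -0.0018 -1.    ]
tcp in bay [ 0.48195888 -0.49209069] foot over floor 34.22617217662457
scene 196 x% [-0.0285 -0.0198  0.0093  0.0246  0.0289] y% [0.0171 0.0199 0.0335 0.04   0.0401]
   z 0.005 0.03 96 |x face 0.0232 y [0.0179 0.0401] side face 0.0369 43
   z 0.03 0.055 54 |x face 0.025 y [0.0091 0.039 ] side face 0.0335 29
```

Latch force of about 5 N shows it is back by about 5.5 mm. Lowering.

Request:
{"method": "move_arm", "body": {
  "plan": [
    [0,0,0,0,-0.01,0.1,40],
    [0,0,0,0,0,0.12,40],
    [0,0,0,0,0,0.12,40],
    [0,0,0,0,0,0.12,40],
    [0,0,0,0,0,0.12,40],
    [0,0,0,0,0,0.12,40],
    [0,0,0,0,0,0,40],
    [0,0,0,0,0,0,40],
    [0,0,0,0,0,0,40],
    [0,0,0,0,0,0,40]
  ]
}}

```text
t: 27.3
tool_pos: [0.6167, 0.1694, 0.1041]
orientation: [1.974, 2.44, -0.001]
force: [4.9, 0.8, -6.1]
opening: 0.0476
gripper_force: 54.9
```

Request:
{"method": "move_arm", "body": {
  "plan": [
    [0,0,0,0,0,0.1,40],
    [0,0,0,0,0,0.1,40],
    [0,0,0,0,0,0.1,40],
    [0,0,0,0,0,0.1,40],
    [0,0,0,0,0,0.08,40],
    [0,0,0,0,0,0,40],
    [0,0,0,0,0,0,40],
    [0,0,0,0,0,0,40],
    [0,0,0,0,0,0,40],
    [0,0,0,0,0,0,40]
  ]
}}

```text
t: 28.3
tool_pos: [0.6169, 0.1694, 0.0924]
orientation: [1.974, 2.44, -0.0]
force: [4.9, 1.5, -6.2]
opening: 0.0479
gripper_force: 54.9
```

Request:
{"method": "move_arm", "body": {
  "plan": [
    [0,0,0,0,0,0.04,40],
    [0,0,0,0,0,0.04,40],
    [0,0,0,0,0,0.04,40],
    [0,0,0,0,0,0.02,40],
    [0,0,0,0,0,0,40],
    [0,0,0,0,0,0,40],
    [0,0,0,0,0,0,40],
    [0,0,0,0,0,0,40],
    [0,0,0,0,0,0,40],
    [0,0,0,0,0,0,40]
  ]
}}

```text
t: 29.3
tool_pos: [0.6172, 0.1694, 0.0893]
orientation: [1.974, 2.44, 0.0]
force: [0.2, -1.0, -3.4]
opening: 0.0477
gripper_force: 54.9
```

Side force is gone, so the latch has snapped into the recess. Seating the pack the last millimetre.

Request:
{"method": "move_arm", "body": {
  "plan": [
    [0,0,0,0,0,0.02,40],
    [0,0,0,0,0,0.02,40],
    [0,0,0,0,0,0.02,40],
    [0,0,0,0,0,0,40],
    [0,0,0,0,0,0,40],
    [0,0,0,0,0,0,40],
    [0,0,0,0,0,0,40],
    [0,0,0,0,0,0,40],
    [0,0,0,0,0,0,40],
    [0,0,0,0,0,0,40]
  ]
}}

```text
t: 30.3
tool_pos: [0.6173, 0.1694, 0.0883]
orientation: [1.974, 2.44, 0.001]
force: [-4.7, -1.3, 5.5]
opening: 0.0476
gripper_force: 54.9
```

Request:
{"method": "move_arm", "body": {
  "plan": [
    [0,0,0,0,0,0,50],
    [0,0,0,0,0,0,54],
    [0,0,0,0,0,0,62],
    [0,0,0,0,0,0,72],
    [0,0,0,0,0,0,72],
    [0,0,0,0,0,0,72],
    [0,0,0,0,0,0,72],
    [0,0,0,0,0,0,72],
    [0,0,0,0,0,0,72],
    [0,0,0,0,0,-0.2,72]
  ]
}}

```text
t: 31.3
tool_pos: [0.6166, 0.1693, 0.0921]
orientation: [1.974, 2.441, -0.001]
force: [-0.1, 1.0, -0.7]
opening: 0.0721
gripper_force: 0.0
```

Request:
{"method": "move_arm", "body": {
  "plan": [
    [0,0,0,0,0,-0.5,72],
    [0,0,0,0,0,-0.9,72],
    [0,0,0,0,0,-1,72],
    [0,0,0,0,0,-1,72],
    [0,0,0,0,0,-1,72],
    [0,0,0,0,0,-1,72],
    [0,0,0,0,0,-1,72],
    [0,0,0,0,0,-1,72],
    [0,0,0,0,0,0,72],
    [0,0,0,0,0,0,72]
  ]
}}

```text
t: 32.3
tool_pos: [0.6172, 0.1699, 0.2793]
orientation: [1.973, 2.438, 0.004]
force: [0.5, 0.2, -0.2]
opening: 0.0721
gripper_force: 0.0
```

Request:
{"method": "move_arm", "body": {
  "plan": [
    [0,0,0,-1,0,0,72],
    [0,0,0,-1,0,0,72],
    [0,0,0,-1,0,0,72],
    [0,0,0,-1,0,0,72],
    [0,0,0,-1,0,0,72],
    [0,0,0,-1,0,0,72],
    [0,0,0,-1,0,0,72],
    [0,0,0,-1,0,0,72],
    [0,0,0,0,0,0,72],
    [0,0,0,0,0,0,72]
  ]
}}

```text
t: 33.3
tool_pos: [0.6578, -0.0259, 0.2767]
orientation: [1.976, 2.44, -0.001]
force: [0.4, -0.7, 0.2]
opening: 0.0724
gripper_force: 0.0
```

```bash
python3 - <<'E'
from h import *
v,u=np.mgrid[0:384,0:512]; px=np.c_[u.ravel(),v.ravel()]
o=np.array([.617,.170]); yaw=np.radians(12); A=np.array([[np.cos(yaw),np.sin(yaw)],[-np.sin(yaw),np.cos(yaw)]]); ims=[]
for n in ('top','scene'):
    c=cam(n); P=depthpts(c,px); hsv=cv2.cvtColor(c['frame'],cv2.COLOR_RGB2HSV).reshape(-1,3)
    q=np.c_[(P[:,:2]-o)@A.T,P[:,2],hsv]; q=q[c['z_map'].ravel()>0]; q=q[abs(q[:,0])<.09]
    g=q[(q[:,2]>.108)&(q[:,2]<.13)&(q[:,3]>100)&(q[:,3]<130)]; r=q[(q[:,3]<18)&(q[:,3]>4)&(q[:,4]>170)&(q[:,5]>110)&(q[:,2]>.03)]
    for yc in(0,.084,.168):
        l=g[abs(g[:,1]-yc)<.042]; a=r[abs(r[:,1]-yc)<.02]
        if len(l)>20: print(n,len(l),'x',np.percentile(l[:,0],[1,99]).round(4),'y',(np.percentile(l[:,1],[1,99])-yc).round(4),'z',np.median(l[:,2]).round(4))
        if len(a)>20: print('   latch x',np.percentile(a[:,0],[2,50,98]).round(4))
    x0,y0=(115,105) if n=='top' else (240,250)
    ims.append(cv2.resize(c['frame'][y0:y0+110,x0:x0+110,::-1],(400,400),interpolation=2))
cv2.imwrite('pics/end.png',np.hstack(ims)); print(read_state()['force'])
E
```

```text
top 270 x [-0.0251  0.0246] y [-0.0313  0.0326] z 0.1181
   latch x [-0.0634 -0.0434 -0.0235]
top 280 x [-0.0262  0.0243] y [-0.0324  0.0327] z 0.1184
   latch x [-0.0632 -0.0417 -0.0245]
top 284 x [-0.0253  0.0247] y [-0.0316  0.0334] z 0.1177
   latch x [-0.0628 -0.0413 -0.0232]
scene 595 x [-0.0246  0.0256] y [-0.031   0.0324] z 0.1186
   latch x [-0.0653 -0.0532 -0.0458]
scene 641 x [-0.0241  0.0246] y [-0.0326  0.0324] z 0.1187
   latch x [-0.0674 -0.0538 -0.0468]
scene 660 x [-0.0228  0.0253] y [-0.0335  0.031 ] z 0.1187
   latch x [-0.0655 -0.0525 -0.0459]
[ 0.15265359  0.44527639 -0.78654003]
```

View pics/end.png

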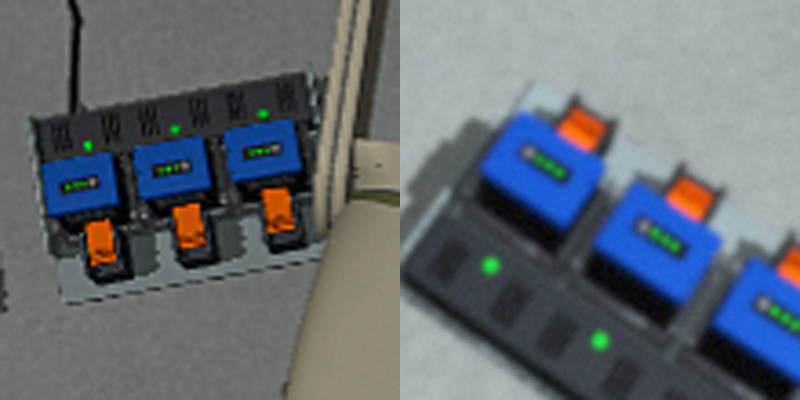

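All three packs sit at the same height and the latches line up. The new pack, at left crop (263,150) and right crop (545,170), is seated and the robot is clear of it.

```bash
python3 -c "
from plant import close_job; print(close_job())"
```

```text
the job is handed in; nothing more can be done
None
```

The battery pack is in the empty bay, released and standing level with its two neighbours, with the latch back in its recess; I handed the job in at about 33 s, and no verdict was returned.

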